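# Bring the red-lidded spice jar to the front and hold the carousel

## Task

Turn the spice carousel until the jar with the red lid stands at the front, in line with the yellow pointer on the base. A spring swings the carousel back when it is let go, so keep hold of it there: finish with the gripper still holding the carousel (or a jar in it) steady. Leave every jar in its seat, do not lift any out, and do not disturb the mug, the pepper mill and the dish.

Things in the scene. Friction and masses are not known exactly. Their poses are not given: they have to be found in the camera images.
- carousel_base: fixed black base, 190 mm across; origin on the counter on the turning axis, z up. Its own -x is the front: a yellow pointer 24 mm wide, 12 mm high lies on the counter and sticks out to 184 mm from the axis. Its place varies by some 20 cm, its yaw by 0.6 rad either way
- front_bay (a point): point in line with the yellow pointer, 85 mm from the turning axis on the front side of the base, at the height of the top of the turning deck (34 mm above the counter): where the middle of the red-lidded jar's underside must come. It does not turn with the deck
- carousel (a joint): turn of the round wooden deck about the base's vertical axis, rad, anticlockwise from above positive, range -2.6 to 2.6. It starts parked at 0, with an empty seat at the pointer. A centring spring of 0.07 N m per rad (1.7 N at a jar when turned by 2.1 rad) brings it back to 0 when let go; it turns either way
- knob_top (a point): top of the round wooden knob on the deck's axis, 112 mm above the counter; the knob is 36 mm across, its grip from 84 mm up. The deck is 250 mm across, its top 34 mm above the counter. It has six jar seats 60 degrees apart, 85 mm from the axis: steel rings 54 mm across outside, 47 mm inside, 25 mm high
- jar_red: the marked jar: loose glass spice jar 44 mm across, 100 mm high, its top 22 mm a red lid 43 mm across (112 to 134 mm above the counter); 0.11 to 0.22 kg; origin at the centre of its underside, z up. It may spin in its seat. It starts in one of the four seats 60 or 120 degrees either side of the front; neighbouring jars stand 41 mm apart
- jar_green_herb: spice jar with a black lid and green herb inside, same size and build as the red-lidded jar; origin at the centre of its underside, z up
- jar_turmeric: spice jar with a black lid and yellow filling inside, same size and build as the red-lidded jar; origin at the centre of its underside, z up
- jar_cinnamon: spice jar with a black lid and brown filling inside, same size and build as the red-lidded jar; origin at the centre of its underside, z up
- jar_salt: spice jar with a black lid and white filling inside, same size and build as the red-lidded jar; origin at the centre of its underside, z up; it starts in the rear seat
- mug: blue mug, bystander, 80 mm across and 90 mm high with a handle on its +y side; origin at the centre of its underside
- pepper_mill: dark wooden pepper mill, bystander, 58 mm across and 160 mm high; origin at the centre of its underside
- dish: small white bowl, bystander, 100 mm across and 35 mm high; origin at the centre of its underside

How it is judged:
By the outcome, as a careful person would: the job done as asked, in the order asked, and still so for the second after the job is handed in, while the arm keeps its last pose, push and grip.
It also fails if it takes over 38 s, if anything falls off the work surface, if the arm or the gripper's body presses on something with over 40 N, if the wrist force passes 120 N, or if a joint passes its speed limit or range.

## Robot

A 6-joint arm with a two-finger parallel gripper is mounted at the origin on the work surface. World frame = base frame: x ahead of the robot, y to its left, z up, the work surface at z = 0. Lengths are in m, angles in rad, forces in N, time in s.
With the tool pointing down it reaches from about 0.3 to 0.775 m from the base axis. Payload 14.6 kg.
Tool frame: the origin (TCP) lies midway between the tips of the shut fingers; the grasp point (between the pads) lies 19 mm behind it; z points along the fingers, y is the line along which they close (so a half turn about z gives the same grasp; the last joint's range is limited). The gripper opens to 94 mm and grips with 3 to 60 N. Pads are 16 mm wide; open, the fingers measure 119 mm over their backs; the gripper's body (75 mm by 177 mm) begins 78 mm behind the grasp point.
Start: joints at [1.206, 0.3, 1.521, -0, 1.321, -0.067], TCP at [0.161, 0.526, 0.205] pointing down, gripper open.
Joint ranges: [-3.03, 3.03], [-0.79, 2.21], [0.23, 2.52], [-1.04, 4.18], [0, 3.07], [-2.55, 2.55]. Speed limits (rad/s): [2.22, 2.22, 2.57, 3.14, 3.14, 3.14].

## Interface

Orientations are given as [roll, pitch, yaw] about the fixed x, y, z axes, in that order (R = Rz(yaw) Ry(pitch) Rx(roll)).
In Python, from station import ctrl gives the robot as it stands. The module is installed in compiled form; this text tells all that it offers.
- The arm moves only by the tool servo_tool, never from a script. Its argument "plan" is a list of rows, each a list of 7 numbers: the opening in per cent of the stroke, from 0 (shut) to 100 (fully open), then the shift along the tool's x, y, z in m, then the turn, a rotation vector about the tool's x, y, z in rad. A call has exactly 8 rows; each row shifts and turns the commanded pose from where the row before left it, along the tool's axes as they then stand; what a row does not reach is not made up. A row lasts 1/8 s, in which the tool goes at most 62.5 mm and 10.7 degrees, less where a joint would pass 70% of its speed; a pose out of reach is approached as far as the arm can. A call with a gripper value outside its range is refused whole. The fingers move at their own pace and stop on an object; "force" is the grip in N (left out, the last holds). Time passes only in rows, so rows that do not move let the fingers close, or fill a call up. It gives the time, the measured TCP pose, the force, the opening and the grip force at its end, in the units of the state.
- ctrl.get_obs(): the state, without advancing time (a new reading comes with each control period).
- ctrl.camera(name): name is "scene" or "top" or "wrist"; returns a dict with "pixels" (420x560x3 uint8, red, green, blue), "z_map" (420x560 float32, m along the optical axis (not along the pixel's ray), 0 where there is no reading), "mtx" (3x3 intrinsics, pixels), "dist" ([k1, k2, p1, p2, k3] as OpenCV has them; the pictures are not rectified), "pose" (4x4, takes a point from camera to world coordinates). Camera axes: x right, y up, looking along -z (the intrinsics and any distortion apply to the point x, -y, -z); pixel columns grow to the right and rows downward; lengths in m; the calibration is good to about 2 mm. A picture is of the moment at which its call begins.
- ctrl.hand_in(): hands the job in; it is judged then, once.
The state is a dict: "time_s": time; "qpos": joint angles; "joint_vel": joint speeds; "tau": joint torques, N m; "ee_pos": TCP position; "eef_rot": TCP orientation; "force": force on the tool from outside, world axes, zero at the start; "moment": the same for the moment, N m; "grip_width": finger opening in m; "grip_force": force on a finger pad.
Only numpy, scipy, OpenCV 4.12 (cv2) and the standard library are available. Lean on these libraries where they do the work, as an engineer would, in place of code of your own. Each camera call takes 0.05 s, during which the arm holds its last target. There are 200 camera calls.

## Working session

There is one attempt and no reset: what is moved stays moved. The work goes in short steps, Python scripts to look and compute and a tool call to move; the robot and the scene stay as the last step left them, time stands still between calls to the robot, and variables do not carry over. Pictures are saved under pics/ and viewed, at most 10 in all, crops included, and the job is handed in when it is done.

Besides the shell and the picture viewer there is one more tool, called after "Request:" as name([rows], argument=value, ...), one row to a line, values as JSON. servo_tool: Moves the arm, as the interface text tells. Its arguments: {"type":"object","properties":{"plan":{"type":"array","items":{"type":"array","items":{"type":"number"}}},"force":{"type":"number"}},"required":["plan"]}

```bash
mkdir -p pics
cat > h.py <<'E'
import numpy as np, cv2
from station import ctrl
def cam(n,f=None):
    c=ctrl.camera(n)
    if f: cv2.imwrite('pics/'+f,c['pixels'][:,:,::-1])
    return c
def world(c,uv,z=None):
    """pixels -> world by depth, or by plane height z"""
    uv=np.array(uv,float).reshape(-1,2)
    n=cv2.undistortPoints(uv.reshape(-1,1,2),c['mtx'],np.array(c['dist'],float)).reshape(-1,2)
    d=np.c_[n[:,0],-n[:,1],-np.ones(len(n))]
    P=np.array(c['pose'])
    if z is None:
        s=np.array([c['z_map'][int(round(v)),int(round(u))] for u,v in uv])
    else:
        s=(z-P[2,3])/(d@P[2,:3])
    return (d*s[:,None])@P[:3,:3].T+P[:3,3]
E
python3 - <<'E'
from h import *
c=cam('top','top1.png'); d=cam('scene','scene1.png')
np.savez('top1.npz',**{k:np.array(v) for k,v in c.items()})
print(c['pose'],ctrl.get_obs())
E
```

```text
[[-0.0173978   0.97844544 -0.20577134  0.30458804]
 [-0.99983942 -0.01614097  0.00778512  0.00715952]
 [ 0.00429596  0.20587374  0.97856913  1.37118056]
 [ 0.          0.          0.          1.        ]] {'time_s': 0.1, 'qpos': array([ 1.20637911e+00,  3.00429142e-01,  1.52152709e+00, -2.04634236e-06,
        1.32072930e+00, -6.65542877e-02]), 'joint_vel': array([ 0.00076739, -0.00037119, -0.00150369, -0.00035684,  0.00141676,
        0.0005612 ]), 'tau': array([ 4.33881840e-03, -5.32650054e+01, -3.53280008e+01,  7.10225408e-02,
        2.35884462e-02, -1.00901232e-04]), 'ee_pos': array([0.16130365, 0.5255556 , 0.20493219]), 'eef_rot': array([-3.14050206e+00, -7.07045567e-05,  2.84373019e+00]), 'force': array([-0.08990899, -0.58136502, -0.61476569]), 'moment': array([-0.00108179,  0.02363375,  0.01898829]), 'grip_force': 0.0, 'grip_width': 0.09405423343467091}
```

View pics/top1.png

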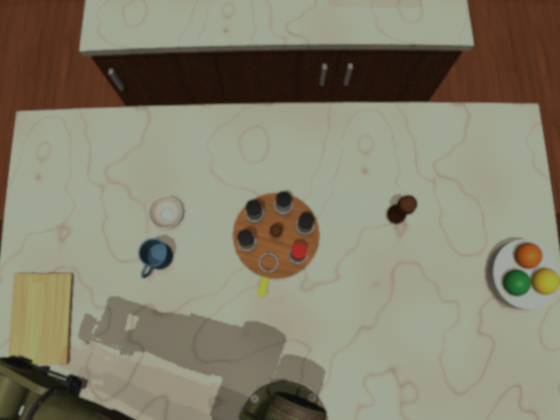

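View pics/scene1.png

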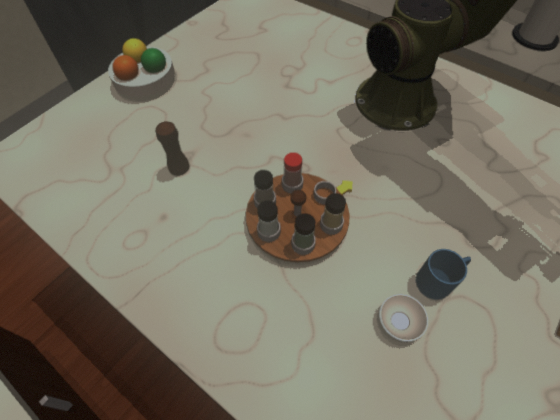

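The top view shows the knob at about (276,230), pointer tip near (263,294), empty seat (268,262) and red lid (300,250), which is one seat anticlockwise of the front. So the turn is about −60°, made by gripping the knob. Next: the exact positions.

Run:
```python
from h import *
c=dict(np.load('top1.npz'))
im=c['pixels']
cv2.imwrite('pics/crop1.png',cv2.resize(im[180:305,215:340],None,fx=4.8,fy=4.8,interpolation=cv2.INTER_CUBIC)[:,:,::-1])
hsv=cv2.cvtColor(im,cv2.COLOR_RGB2HSV)
sub=np.zeros(im.shape[:2],bool); sub[180:305,225:330]=1
red=sub&((hsv[...,0]<4)|(hsv[...,0]>174))&(hsv[...,1]>190)&(hsv[...,2]>90)
yel=sub&(abs(hsv[...,0].astype(int)-29)<5)&(hsv[...,1]>150)&(hsv[...,2]>110)
for n,m in(('red',red),('yel',yel)):
    v,u=np.nonzero(m); print(n,m.sum(),u.mean(),v.mean(),u.min(),u.max(),v.min(),v.max())
v,u=np.nonzero(yel)
Y=world(c,np.c_[u,v],.012)[:,:2]; m=Y.mean(0); w,V=np.linalg.eigh(np.cov((Y-m).T)); print('ptr',m,V[:,1],np.sqrt(w*12))
v,u=np.nonzero(red); R=world(c,np.c_[u,v]); k=R[:,2]>.128; print('red',np.median(R[k],0),R[k].mean(0),k.sum())
uu,vv=np.meshgrid(range(225,330),range(180,305)); A=world(c,np.c_[uu.ravel(),vv.ravel()])
kn=world(c,[[276.5,229.5]],.112)[0]; print('knob',kn,world(c,[[276.5,229.5]]))
s=(np.hypot(*(A-kn)[:,:2].T)<.03)&(A[:,2]>.1); print('knob depth',A[s].mean(0),s.sum(),np.ptp(A[s],axis=0))
s=(A[:,2]>.028)&(A[:,2]<.04)&(np.hypot(*(A-kn)[:,:2].T)<.15)
hull=cv2.convexHull(A[s][:,:2].astype(np.float32)); print('deck',cv2.minEnclosingCircle(hull))
```

```text
red 160 298.58125 249.9375 292 305 243 257
yel 89 263.2808988764045 285.1573033707865 258 267 276 294
ptr [0.38784318 0.04936419] [-0.9716985   0.23622451] [0.0171543  0.05408399]
red [ 0.47065701 -0.04884673  0.1334807 ] [ 0.46959848 -0.04789425  0.1414547 ] 156
knob [0.53014672 0.00907927 0.112     ] [[0.52972792 0.00907571 0.11433791]]
knob depth [0.52881469 0.01240748 0.10920471] 136 [0.03556161 0.03275274 0.01530761]
deck ((0.5296255350112915, 0.012035222724080086), 0.1251838058233261)
```

View pics/crop1.png

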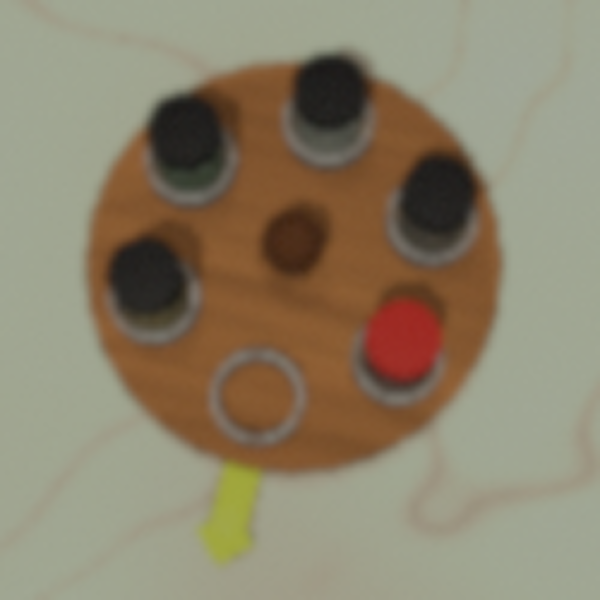

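The measurements agree: the axis is at about (0.529, 0.012), with a deck radius of 125 mm against 125 given. The pointer is at 165.5° and the red jar at about 226°, so the turn is −60°. At the current yaw the fingers point between jars, and joint 6 has room for +1.05 rad. Moving over the knob.

Request:
servo_tool([
  [65, -0.032, -0.024, 0, 0, 0, 0],
  [65, -0.032, -0.024, 0, 0, 0, 0],
  [65, -0.032, -0.024, 0, 0, 0, 0],
  [65, -0.032, -0.024, 0, 0, 0, 0],
  [65, -0.032, -0.024, 0, 0, 0, 0],
  [65, -0.032, -0.024, 0, 0, 0, 0],
  [65, -0.032, -0.024, 0, 0, 0, 0],
  [65, -0.032, -0.024, 0, 0, 0, 0],
], force=40)

```text
time_s: 1.1
ee_pos: [0.3503, 0.2659, 0.2053]
eef_rot: [-3.141, -0.0, 2.844]
force: [0.8, 0.4, 0.2]
grip_width: 0.0613
grip_force: 0.0
```

Request:
servo_tool([
  [65, -0.032, -0.024, 0, 0, 0, 0],
  [65, -0.032, -0.024, 0, 0, 0, 0],
  [65, -0.032, -0.024, 0, 0, 0, 0],
  [65, -0.032, -0.024, 0, 0, 0, 0],
  [65, -0.032, -0.024, 0, 0, 0, 0],
  [65, -0.032, -0.024, 0, 0, 0, 0],
  [65, -0.032, -0.024, 0, 0, 0, 0],
  [65, -0.022, -0.023, 0, 0, 0, 0],
])

```text
time_s: 2.1
ee_pos: [0.5295, 0.011, 0.205]
eef_rot: [-3.141, -0.001, 2.843]
force: [0.9, -0.1, 0.1]
grip_width: 0.0611
grip_force: 0.0
```

Request:
servo_tool([
  [65, 0, 0, 0, 0, 0, 0],
  [65, 0, 0, 0, 0, 0, 0],
  [65, 0, 0, 0, 0, 0, 0],
  [65, 0, 0, 0, 0, 0, 0],
  [65, 0, 0, 0, 0, 0, 0],
  [65, 0, 0, 0, 0, 0, 0],
  [65, 0, 0, 0, 0, 0, 0],
  [65, 0, 0, 0, 0, 0, 0],
])

```text
time_s: 3.1
ee_pos: [0.5289, 0.0123, 0.2055]
eef_rot: [3.142, 0.0, 2.844]
force: [0.0, 0.1, 0.4]
grip_width: 0.061
grip_force: 0.0
```

Run:
```python
from h import *
c=cam('wrist','wrist1.png'); print(ctrl.get_obs()['qpos'])
vv,uu=np.mgrid[0:420:2,0:560:2]; m=c['z_map'][::2,::2]>0
A=world(c,np.c_[uu[m],vv[m]])
kn=np.array([.529,.012])
s=(np.hypot(*(A[:,:2]-kn).T)<.03)&(A[:,2]>.106)&(A[:,2]<.118); print('knob',s.sum())
if s.sum()>5: print(cv2.minEnclosingCircle(A[s][:,:2].astype(np.float32)),A[s].mean(0))
```

```text
[-4.59268703e-02  2.53268244e-01  1.58046554e+00  4.16447348e-06
  1.30794090e+00 -1.31884084e+00]
knob 219
((0.5314541459083557, 0.01301211304962635), 0.017745327204465866) [0.53060176 0.01277048 0.11011172]
```

View pics/wrist1.png

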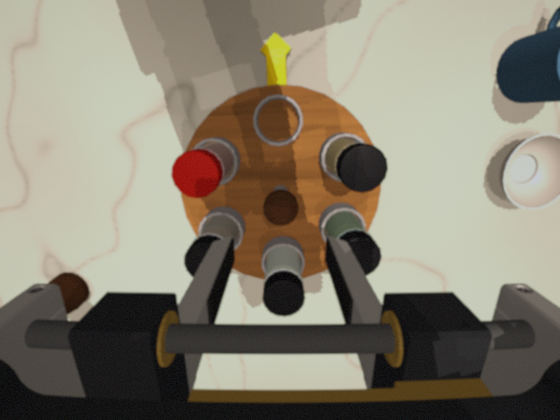

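The wrist view shows the knob at (281,207), with the fingers lined up between the jars on either side. The knob measures (0.531, 0.0125), radius 17.7 mm, which fits. Next: lower and grip.

Request:
servo_tool([
  [65, -0.0015, 0, 0.0175, 0, 0, 0],
  [65, 0, 0, 0.018, 0, 0, 0],
  [65, 0, 0, 0.018, 0, 0, 0],
  [65, 0, 0, 0.018, 0, 0, 0],
  [65, 0, 0, 0.018, 0, 0, 0],
  [65, 0, 0, 0.018, 0, 0, 0],
  [65, 0, 0, 0.018, 0, 0, 0],
  [65, 0, 0, 0, 0, 0, 0],
])

```text
time_s: 4.15
ee_pos: [0.5293, 0.0119, 0.078]
eef_rot: [-3.141, -0.003, 2.844]
force: [-0.2, -0.2, -0.2]
grip_width: 0.0612
grip_force: 0.0
```

Request:
servo_tool([
  [30, 0, 0, 0, 0, 0, 0],
  [30, 0, 0, 0, 0, 0, 0],
  [30, 0, 0, 0, 0, 0, 0],
  [30, 0, 0, 0, 0, 0, 0],
  [30, 0, 0, 0, 0, 0, 0],
  [30, 0, 0, 0, 0, 0, 0],
  [30, 0, 0, 0, 0, 0, 0],
  [30, 0, 0, 0, 0, 0, 0],
], force=40)

```text
time_s: 5.15
ee_pos: [0.5308, 0.0126, 0.0804]
eef_rot: [3.14, 0.001, 2.844]
force: [2.3, 5.8, 0.4]
grip_width: 0.0344
grip_force: 40.0
```

Request:
servo_tool([
  [30, 0, 0.0006, 0, 0, 0, 0.03],
  [30, 0, 0, 0, 0, 0, 0.07],
  [30, 0, 0, 0, 0, 0, 0.07],
  [30, 0, 0, 0, 0, 0, 0.07],
  [30, 0, 0, 0, 0, 0, 0.07],
  [30, 0, 0, 0, 0, 0, 0.07],
  [30, 0, 0, 0, 0, 0, 0.07],
  [30, 0, 0, 0, 0, 0, 0.07],
])

```text
time_s: 6.15
ee_pos: [0.5311, 0.0131, 0.0804]
eef_rot: [3.14, 0.001, 2.321]
force: [3.9, 6.3, 0.1]
grip_width: 0.0346
grip_force: 40.0
```

Request:
servo_tool([
  [30, 0, 0, 0, 0, 0, 0.07],
  [30, 0, 0, 0, 0, 0, 0.07],
  [30, 0, 0, 0, 0, 0, 0.07],
  [30, 0, 0, 0, 0, 0, 0.07],
  [30, 0, 0, 0, 0, 0, 0.07],
  [30, 0, 0, 0, 0, 0, 0.07],
  [30, 0, 0, 0, 0, 0, 0.07],
  [30, 0, 0, 0, 0, 0, 0.037],
])

```text
time_s: 7.15
ee_pos: [0.5316, 0.0133, 0.0804]
eef_rot: [3.138, -0.001, 1.794]
force: [8.5, 8.0, -2.3]
grip_width: 0.0345
grip_force: 40.0
```

Request:
servo_tool([
  [30, 0, 0, 0, 0, 0, 0],
  [30, 0, 0, 0, 0, 0, 0],
  [30, 0, 0, 0, 0, 0, 0],
  [30, 0, 0, 0, 0, 0, 0],
  [30, 0, 0, 0, 0, 0, 0],
  [30, 0, 0, 0, 0, 0, 0],
  [30, 0, 0, 0, 0, 0, 0],
  [30, 0, 0, 0, 0, 0, 0],
])

```text
time_s: 8.15
ee_pos: [0.5316, 0.0133, 0.0805]
eef_rot: [3.138, -0.001, 1.796]
force: [7.3, 8.1, -2.5]
grip_width: 0.0346
grip_force: 40.0
```

Run:
```python
from h import *
o=ctrl.get_obs(); print(o['qpos'],o['moment'],o['time_s'])
c0=dict(np.load('top1.npz'))
ax=np.array([.5305,.0123])
for n in('top','scene','wrist'):
    c=cam(n,n+'2.png'); hsv=cv2.cvtColor(c['pixels'],cv2.COLOR_RGB2HSV)
    for k,m,z0,z1 in (('red',((hsv[...,0]<4)|(hsv[...,0]>174))&(hsv[...,1]>190)&(hsv[...,2]>90),.11,.14),('yel',(abs(hsv[...,0].astype(int)-29)<5)&(hsv[...,1]>150)&(hsv[...,2]>110),.003,.018)):
        v,u=np.nonzero(m&(c['z_map']>0)); 
        if len(u)<8: continue
        A=world(c,np.c_[u,v]); A=A[(A[:,2]>z0)&(A[:,2]<z1)&(np.hypot(*(A[:,:2]-ax).T)<.2)]
        if len(A)<8: continue
        if k=='red':
            t=A[A[:,2]>.13][:,:2] if (A[:,2]>.13).sum()>8 else A[:,:2]
            (p,r)=cv2.minEnclosingCircle(t.astype(np.float32)); p=np.array(p)
        else: p=A[:,:2].mean(0); r=0
        d=p-ax; print(n,k,len(A),p,r,np.hypot(*d),np.degrees(np.arctan2(d[1],d[0]))%360)
```

```text
[-4.45073612e-02  3.97179481e-01  1.70296975e+00  1.60657607e-03
  1.03846514e+00 -2.70610609e-01] [ 1.43470588 -1.18821391  0.08326085] 8.15
wrist red 6772 [0.45071349 0.03498399] 0.021345868706703186 0.08294848653573082 164.1290928725699
wrist yel 1377 [0.38246178 0.05470626] 0 0.15399222171433033 164.01538318377834
```

View pics/wrist2.png

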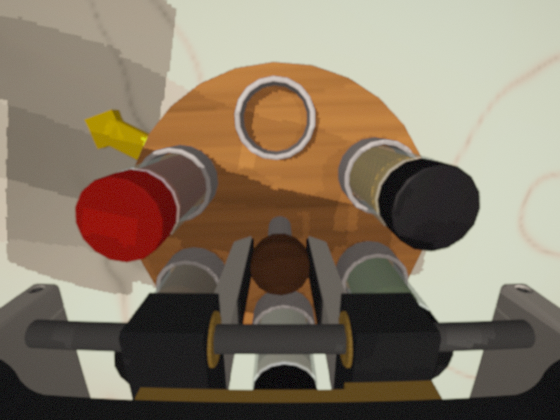

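View pics/scene2.png

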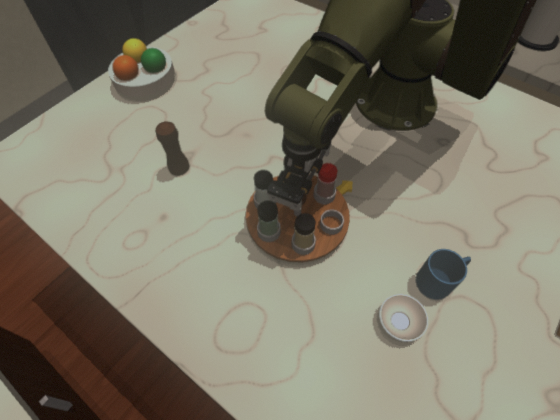

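The wrist view shows the red jar (125,215) in line with the pointer (118,133). Red is at 164.1° and the pointer at 164.0°, with the jars upright in their seats. The empty ring and the knob sit the same way to the gripper as before, so the knob hasn't slipped. The scene view shows the mug, mill and dish where they were.

```bash
python3 -c "
from station import ctrl
print(ctrl.hand_in())"
```

```text
the job is handed in; nothing more can be done
None
```

I turned the carousel 60° clockwise by its knob, so the red-lidded jar stands at the yellow pointer (within about 0.5° by the wrist camera). I handed the job in at about 8 s with the gripper still holding the knob, all jars seated and the mug, mill and dish untouched; no verdict was returned.

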